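# Set the hall clock to ten

### The job

The hall clock lies face up on the shelf with a fresh battery and runs slow: it shows a time between quarter past nine and quarter to ten. With one fingertip gently push the minute hand forward, clockwise, round to the next hour so that the clock reads exactly ten o'clock, minute hand on the double red mark at twelve. Leave the hour hand alone (it follows by itself), do not pinch, lift or shove the clock, and leave everything else on the shelf where it is.

Things in the scene. Friction and masses are not known exactly. Their poses are not given: they have to be found in the camera images.
- clock: Open-faced wall clock (no glass) lying loose on its back: round oak drum 300 mm across, 28 mm tall, 1.1 kg, flat cream dial on top; above it only the black hands and a brass nut (top 18 mm above the dial). Origin at the centre of its underside, z up, x to the twelve mark (three o'clock lies to -y). Hour marks are black, twelve a pair of rust-red batons. A side push over about 5 N slides the clock.
- dial_centre (a point): Centre of the dial, on the dial's surface (28 mm above the shelf), on the hands' common axis; x points to twelve, z up.
- twelve (a point): The rust-red double mark of twelve, on the dial's surface, 122 mm from the dial's centre.
- minute_hand (a joint): Angle of the long black minute hand: 0 at twelve, growing clockwise seen from above. It starts between -4.6 (quarter past nine) and -1.7 (quarter to ten). It has no stop, needs about 0.3 N near its tip and stays where it is left; the hour hand is geared to it 1:12. Push it 90 to 110 mm from the axis: outside the hour hand, inside the minute hand's tip.
- minute_tip (a point): Tip of the minute hand, on its centre line, 114 mm from the axis, 13 mm above the dial; x points outwards along the hand. The hand is a bar 8 mm wide whose underside is 11 mm and top 15 mm above the dial; a tail reaches 32 mm behind the axis. A fingertip 3 to 8 mm above the dial, beside the hand, pushes it squarely.
- hour_hand: The short black hour hand, reaching 66 mm from the axis, 11 mm wide, 5 to 8 mm above the dial, under the minute hand; origin on the axis. At the start it stands between the nine and the ten marks. Not to be pushed.
- comb: Navy plastic comb, 175 x 38 x 4 mm, lying flat by the clock; origin at the centre of its underside. To be left where it is.
- carabiner: Stainless steel carabiner, about 80 x 55 x 9 mm, lying flat by the clock; origin at the middle of its underside. To be left where it is.
- tealight: Glass tealight holder, 68 mm across, 55 mm tall, standing by the clock; origin at the centre of its underside. To be left where it is.
- battery: The spent AA battery, 14.5 mm across, 50 mm tall, standing on end by the clock; origin at the centre of its underside. It topples easily. To be left where it is.
- pot: Lidded ceramic pot with a cork stopper, 100 mm across, 128 mm tall, to the right, 0.3 m or more from the clock's centre; origin at the centre of its underside. To be left where it is.
- clamp: Small aluminium clamp lying flat, holding a round wooden coaster (90 mm) upright on its edge, to the left, 0.3 m or more from the clock's centre; origin on the shelf under the coaster's centre. To be left where it is.

How it is judged:
By the outcome, as a careful person would: the job done as asked, in the order asked, and still so for the second after the job is handed in, with the robot touching nothing.
It also fails if it takes over 64 s, if anything falls off the work surface, if the arm or the gripper's body presses on something with over 40 N, if the wrist force passes 120 N, or if a joint passes its speed limit or range.

### The arm

A 6-joint arm with a two-finger parallel gripper is mounted at the origin on the work surface. World frame = base frame: x ahead of the robot, y to its left, z up, the work surface at z = 0. Lengths are in m, angles in rad, forces in N, time in s.
With the tool pointing down it reaches from about 0.375 to 0.975 m from the base axis. Payload 3.8 kg.
Tool frame: the origin (TCP) lies on the centre line of the jaws, within the pads' length; the fingertips stand 22 mm ahead of it and the grasp point (between the pads) lies 3 mm ahead of it; z points along the fingers, x is the direction in which the jaws open and shut, and the axes are right-handed (so a half turn about z gives the same grasp; the last joint's range is limited). The gripper opens to 85 mm and grips with 20 to 120 N. Pads are 22 mm wide; open, the fingers measure 114 mm over their backs; the gripper's body (76 mm by 85 mm) begins 54 mm behind the grasp point. The pads swing forward as they close: fully open they stand 13 mm farther back than shut.
Start: joints at [-1.327, 0.264, 1.604, -0, 1.274, -0.037], TCP at [0.187, -0.649, 0.253] pointing down, gripper open.
Joint ranges: [-2.63, 2.63], [-0.94, 2.18], [0.31, 2.57], [-1.31, 4.45], [0, 2.66], [-2.55, 2.55]. Speed limits (rad/s): [2.57, 2.57, 3.14, 3.14, 3.14, 3.14].

### API

Orientations are given as a rotation vector (axis times angle).
In Python, from workcell import bot, viewer gives the robot as it stands.
- The arm moves only by the tool move_arm, never from a script. Its argument "series" is text: rows parted by semicolons, each of 7 numbers parted by spaces: the turn, a rotation vector about the tool's x, y, z scaled (see below), then the shift along the tool's x, y, z scaled (see below), then the opening, from -1 (shut) to 1 (fully open). A call has exactly 8 rows; each row is the pose to reach, as a shift and turn from the pose commanded when the call began, along the tool's axes at that moment; what a row does not reach only later rows make up. The controller multiplies each number of a shift by 100 mm and each number of a turn by 120 degrees. A row lasts 1/10 s, in which the tool goes at most 50 mm and 8.59 degrees, less where a joint would pass 70% of its speed; a pose out of reach is approached as far as the arm can. A call with a number of a shift or a turn outside -1 to 1 is refused whole. A call with a gripper value outside its range is refused whole. The fingers move at their own pace and stop on an object; "squeeze" is the grip in N (left out, the last holds). Time passes only in rows, so rows that repeat a pose let the fingers close, or fill a call up. It gives the time, the measured TCP pose, the force and the opening at its end, in the units of the state.
- bot.read_state(): the state, without advancing time (a new reading comes with each control period).
- viewer.read_camera(name): name is "scene" or "side" or "wrist"; returns a dict with "pixels" (420x560x3 uint8, red, green, blue), "K" (3x3 intrinsics, pixels), "world_to_cam" (4x4, takes a point from world to camera coordinates); the wrist camera has in their place "mount" (4x4, takes a point from camera to tool coordinates, whose origin is the TCP and whose axes are the tool frame's). Camera axes: x right, y up, looking along -z (the intrinsics and any distortion apply to the point x, -y, -z); pixel columns grow to the right and rows downward; lengths in m; the calibration is good to about 2 mm. A picture is of the moment at which its call begins: read the wrist's pose just before it. There is no depth.
- bot.finish_job(): hands the job in, once; it reports no verdict.
The state is a dict: "time": time; "q": joint angles; "joint_vel": joint speeds; "joint_torque": joint torques, N m; "tool_pos": TCP position; "tcp_rot": TCP orientation; "wrist_force": force on the tool from outside, world axes, zero at the start; "torque": the same for the moment, N m; "width": opening from 0.0 (shut) to 1.0 (fully open).
Only numpy, scipy, OpenCV 4.12 (cv2) and the standard library are available. Lean on these libraries where they do the work, as an engineer would, in place of code of your own. Each camera call takes 0.05 s, during which the arm holds its last target.

## Working session

There is one attempt and no reset: what is moved stays moved. The work goes in short steps, Python scripts to look and compute and a tool call to move; the robot and the scene stay as the last step left them, time stands still between calls to the robot, and variables do not carry over. Pictures are saved under pics/ and viewed, and the job is handed in when it is done.

Besides the shell and the picture viewer there is one more tool, called as name(argument=value, ...), one argument or row to a line, values as JSON. move_arm: Moves the arm, as the interface text tells. Its arguments: {"type":"object","properties":{"series":{"type":"string"},"squeeze":{"type":"number"}},"required":["series"]}

```bash
mkdir -p pics; ls
python3 - <<'E'
from workcell import bot, viewer
import cv2,numpy as np
print(bot.read_state())
for n in ["scene","side","wrist"]:
    d=viewer.read_camera(n); cv2.imwrite(f"pics/{n}0.png",d["pixels"][:,:,::-1]); print(n,{k:np.round(v,4).tolist() for k,v in d.items() if k!="pixels"})
E
```

```text
pics
{'time': 0.0, 'q': array([-1.32689033e+00,  2.64730119e-01,  1.60539840e+00, -1.54355172e-05,
        1.27367658e+00, -3.69162114e-02]), 'joint_vel': array([ 0.00216996, -0.00045978,  0.00078086, -0.0018331 ,  0.00128576,
       -0.00019769]), 'joint_torque': array([-1.05240251e-03, -5.15113020e+01, -3.67320693e+01,  6.03849412e-05,
        1.27893907e-02, -1.03637376e-05]), 'tool_pos': array([ 0.18689059, -0.64789718,  0.2519643 ]), 'tcp_rot': array([-2.50936859,  1.88785028,  0.00271155]), 'wrist_force': array([ 0.15299036, -0.44878686, -0.06343267]), 'torque': array([ 0.0233849 , -0.00956679, -0.04792604]), 'width': 0.9985771135035825}
scene {'K': [[408.6373, 0.0, 284.3584], [0.0, 408.6373, 202.3148], [0.0, 0.0, 1.0]], 'world_to_cam': [[0.7644, 0.6448, -0.0052, -0.4274], [-0.4351, 0.5217, 0.7338, 0.1818], [0.4758, -0.5586, 0.6794, -1.4107], [0.0, 0.0, 0.0, 1.0]]}
side {'K': [[436.667, 0.0, 277.4357], [0.0, 436.667, 206.7912], [0.0, 0.0, 1.0]], 'world_to_cam': [[-0.7351, -0.6779, 0.0063, 0.3958], [0.4948, -0.5302, 0.6885, -0.3215], [-0.4634, 0.5092, 0.7252, -0.9845], [0.0, 0.0, 0.0, 1.0]]}
wrist {'K': [[330.7306, 0.0, 280.6196], [0.0, 330.7306, 206.6697], [0.0, 0.0, 1.0]], 'mount': [[1.0, -0.0001, 0.0001, 0.0006], [-0.0, -0.9498, -0.3127, -0.081], [0.0001, 0.3127, -0.9498, -0.1201], [0.0, 0.0, 0.0, 1.0]]}
```

View pics/scene0.png

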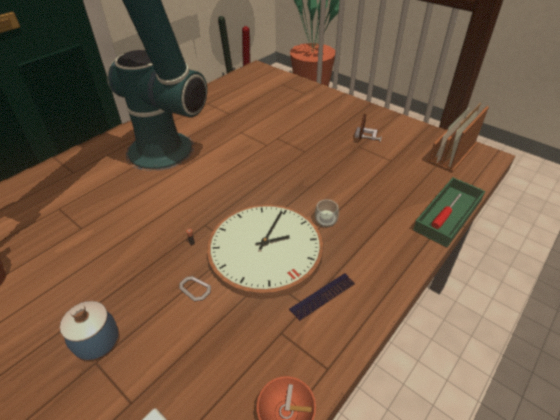

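View pics/side0.png

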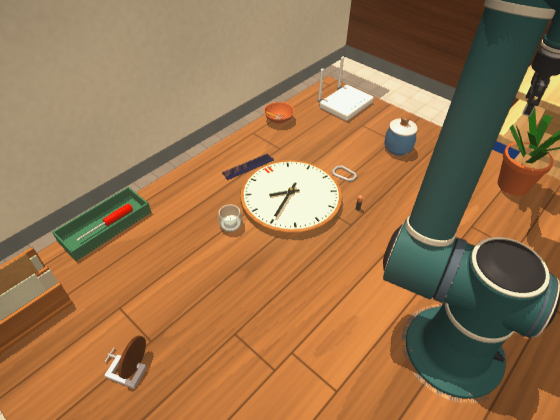

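View pics/wrist0.png

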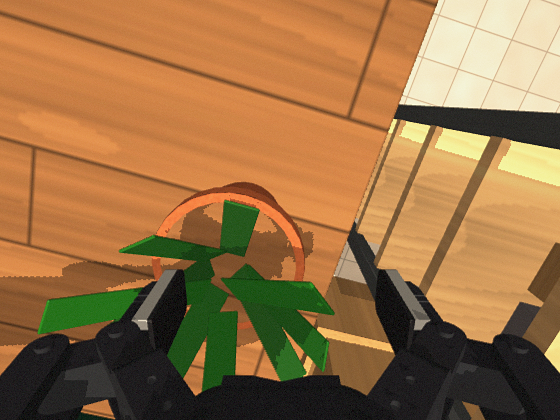

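The scene view has the clock at about (265,246), the red mark at (294,273), the minute hand's tip at (284,211) and the hour hand's tip at (288,238). The side view has the red mark at (268,169) and the minute tip at (276,216). The wrist view shows a plant below the gripper. Next I measure these.

```bash
cat > h.py <<'E'
import cv2,numpy as np
from scipy.spatial.transform import Rotation as R
from workcell import bot, viewer
def cast(d,uv,z,W=None):
    K=d["K"]
    if W is None: W=np.linalg.inv(d["world_to_cam"])
    uv=np.atleast_2d(uv).astype(float)
    r=np.c_[(uv[:,0]-K[0,2])/K[0,0],-(uv[:,1]-K[1,2])/K[1,1],-np.ones(len(uv))]@W[:3,:3].T
    o=W[:3,3]; return o+r*((z-o[2])/r[:,2])[:,None]
def wristW(d,s):
    T=np.eye(4);T[:3,:3]=R.from_rotvec(s["tcp_rot"]).as_matrix();T[:3,3]=s["tool_pos"]
    return T@d["mount"]
def proj(d,P,W=None):
    M=d["world_to_cam"] if W is None else np.linalg.inv(W)
    p=np.atleast_2d(P)@M[:3,:3].T+M[:3,3]
    return np.c_[d["K"][0,2]+d["K"][0,0]*p[:,0]/-p[:,2],d["K"][1,2]+d["K"][1,1]*p[:,1]/p[:,2]]
def clock(d,W=None):
    im=d["pixels"].astype(int);hsv=cv2.cvtColor(d["pixels"],cv2.COLOR_RGB2HSV)
    r,g,b=im[...,0],im[...,1],im[...,2]
    cream=((g>170)&(b>140)&(r-b<70)&(g>=r-25)).astype(np.uint8)
    n,l,st,_=cv2.connectedComponentsWithStats(cream)
    # choose largest comp
    k=1+np.argmax(st[1:,4]); m=(l==k).astype(np.uint8)
    c=max(cv2.findContours(m,cv2.RETR_EXTERNAL,cv2.CHAIN_APPROX_NONE)[0],key=cv2.contourArea)
    hull=cv2.convexHull(c)
    P=cast(d,hull[:,0,:],.028,W)
    A=np.c_[2*P[:,:2],np.ones(len(P))];s=np.linalg.lstsq(A,(P[:,:2]**2).sum(1),rcond=None)[0]
    cen=s[:2];rad=np.sqrt(s[2]+cen@cen)
    inside=np.zeros(m.shape,np.uint8);cv2.fillConvexPoly(inside,hull,1)
    red=(inside>0)&(r-g>50)&(r-b>50)
    v,u=np.nonzero(red);RP=cast(d,np.c_[u,v],.028,W)[:,:2]
    q=np.linalg.norm(RP-cen,axis=1); RP=RP[(q>.09)&(q<.14)]
    dark=(inside>0)&(im.max(2)<110)
    v,u=np.nonzero(dark);uv=np.c_[u,v]
    return cen,rad,RP.mean(0),len(RP),uv
E
python3 - <<'E'
from h import *
for n in ["scene","side"]:
    d=viewer.read_camera(n);cen,rad,red,k,uv=clock(d)
    e=red-cen;th12=np.arctan2(e[1],e[0])
    print(n,cen,rad,red,k,np.linalg.norm(e),np.degrees(th12))
    for z,lo,hi in [(.041,.075,.114),(.0345,.02,.06)]:
        P=cast(d,uv,z)[:,:2]-cen;q=np.hypot(*P.T);P=P[(q>lo)&(q<hi)]
        a=np.degrees(th12-np.arctan2(P[:,1],P[:,0]))%360
        h,_=np.histogram(a,72,(0,360));print(z,[(5*i,x) for i,x in enumerate(h) if x])
    im=d["pixels"][:,:,::-1];c=proj(d,[[*cen,.028]])[0].astype(int)
    cv2.imwrite(f"pics/{n}c.png",cv2.resize(im[c[1]-80:c[1]+80,c[0]-100:c[0]+100],None,fx=4,fy=4,interpolation=cv2.INTER_CUBIC))
E
```

```text
scene [ 0.5820218  -0.10555762] 0.13804055166268528 [ 0.6997904  -0.13326483] 40 0.12098402391057066 -13.239114047991391
0.041 [(175, np.int64(2)), (235, np.int64(22)), (240, np.int64(4))]
0.0345 [(55, np.int64(1)), (60, np.int64(2)), (65, np.int64(2)), (100, np.int64(1)), (105, np.int64(1)), (115, np.int64(1)), (225, np.int64(3)), (230, np.int64(11)), (235, np.int64(15)), (280, np.int64(6)), (285, np.int64(14)), (290, np.int64(17)), (295, np.int64(5)), (300, np.int64(2))]
side [ 0.58313755 -0.10589515] 0.1390464984806282 [ 0.70323825 -0.1318516 ] 34 0.12287357186358337 -12.195334121948862
0.041 [(30, np.int64(3)), (60, np.int64(2)), (95, np.int64(1)), (235, np.int64(19)), (240, np.int64(7)), (325, np.int64(1))]
0.0345 [(45, np.int64(2)), (50, np.int64(4)), (55, np.int64(3)), (60, np.int64(1)), (115, np.int64(1)), (235, np.int64(8)), (240, np.int64(12)), (245, np.int64(5)), (280, np.int64(6)), (285, np.int64(11)), (290, np.int64(12)), (295, np.int64(3))]
```

View pics/scenec.png

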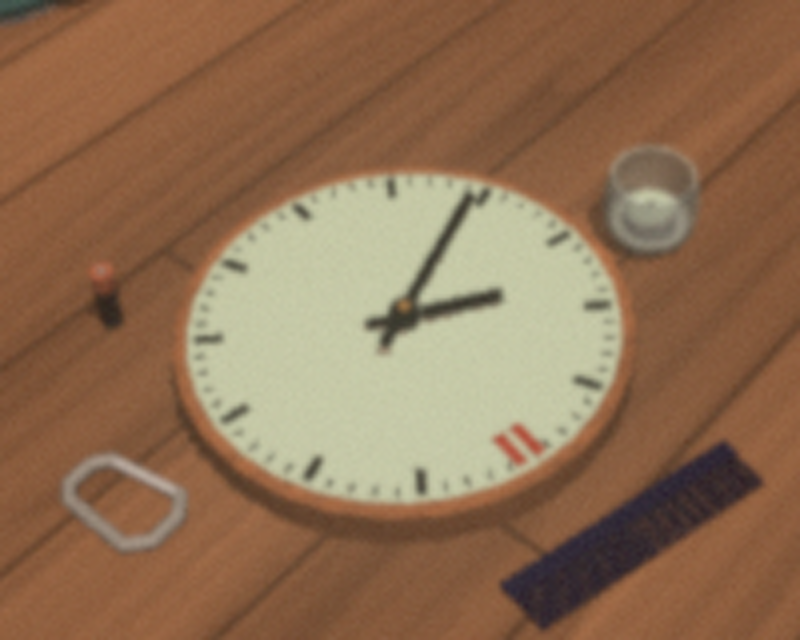

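View pics/sidec.png

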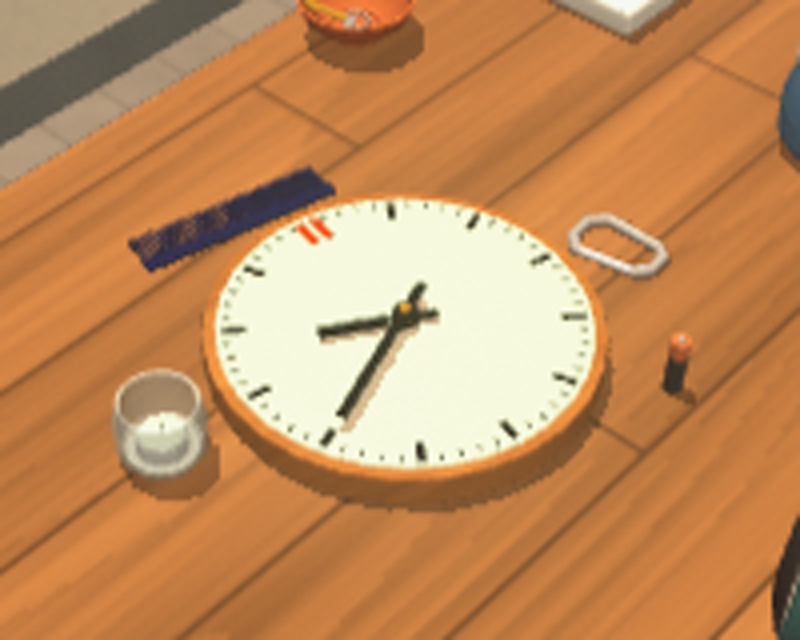

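```bash
cat >> h.py <<'E'
C=np.array([.5826,-.1057]); TH12=np.radians(-12.7)
def delta(pos,yaw,s=None):
    "delta to target in move units"
    s=s or bot.read_state(); M=R.from_rotvec(s["tcp_rot"])
    c,q=np.cos(yaw),np.sin(yaw)
    T=R.from_matrix(np.array([[c,q,0],[q,-c,0],[0,0,-1]]))
    return np.round(np.degrees((M.inv()*T).as_rotvec())/120,3), np.round(M.inv().apply(np.array(pos)-s["tool_pos"])/.1,3)
E
python3 - <<'E'
from h import *
print(delta([.567,-.062,.30],np.radians(19.3)))
d=viewer.read_camera("scene");print(np.linalg.inv(d["world_to_cam"])[:3,3])
E
```

```text
(array([-0.   ,  0.   , -0.777]), array([-4.58 , -5.276, -0.469]))
[ 1.07701853 -0.60734549  0.82283952]
```

move_arm(
  series="0 0 0 -0.08 -0.1 -0.3 -1;0 0 0 -0.2 -0.2 -0.4 -1;0 0 0 -0.35 -0.4 -0.47 -1;0 0 0 -0.5 -0.55 -0.47 -1;0 0 0 -0.6 -0.7 -0.47 -1;0 0 0 -0.75 -0.85 -0.47 -1;0 0 0 -0.85 -0.95 -0.47 -1;0 0 0 -0.9 -1 -0.47 -1",
)

```text
time: 1.1
tool_pos: [0.259, -0.5328, 0.3001]
tcp_rot: [-2.511, 1.887, 0.001]
wrist_force: [1.1, -0.5, -0.5]
width: -0.001
```

move_arm(
  series="0 0 0 -0.1 -0.12 0 -1;0 0 0 -0.25 -0.3 0 -1;0 0 0 -0.4 -0.45 0 -1;0 0 0 -0.5 -0.6 0 -1;0 0 0 -0.6 -0.7 0 -1;0 0 0 -0.75 -0.85 0 -1;0 0 0 -0.85 -0.95 0 -1;0 0 0 -0.9 -1 0 -1",
)

```text
time: 1.9
tool_pos: [0.3298, -0.4192, 0.3003]
tcp_rot: [2.511, -1.888, 0.0]
wrist_force: [-0.0, -0.2, 0.7]
width: -0.004
```

move_arm(
  series="0 0 0 -0.1 -0.12 0 -1;0 0 0 -0.25 -0.3 0 -1;0 0 0 -0.4 -0.45 0 -1;0 0 0 -0.5 -0.6 0 -1;0 0 0 -0.6 -0.7 0 -1;0 0 0 -0.75 -0.85 0 -1;0 0 0 -0.85 -0.95 0 -1;0 0 0 -0.9 -1 0 -1",
)

```text
time: 2.7
tool_pos: [0.401, -0.305, 0.3003]
tcp_rot: [2.511, -1.887, 0.0]
wrist_force: [0.1, -0.2, 0.0]
width: 0.003
```

move_arm(
  series="0 0 -0.05 -0.1 -0.12 0 -1;0 0 -0.1 -0.25 -0.3 0 -1;0 0 -0.15 -0.4 -0.45 0 -1;0 0 -0.2 -0.5 -0.6 0 -1;0 0 -0.25 -0.6 -0.7 0 -1;0 0 -0.3 -0.75 -0.85 0 -1;0 0 -0.35 -0.85 -0.95 0 -1;0 0 -0.4 -0.9 -1 0 -1",
)

```text
time: 3.5
tool_pos: [0.4721, -0.1911, 0.3002]
tcp_rot: [3.063, -0.697, 0.0]
wrist_force: [0.1, 0.3, -0.5]
width: -0.0
```

Run:
```python
from h import *
s=bot.read_state();print(s["time"],s["tool_pos"],s["q"],s["width"]);print(delta([.567,-.062,.30],np.radians(19.3),s))
```

```text
3.5 [ 0.47207453 -0.19112416  0.30024553] [-4.33507617e-01 -7.99561327e-02  1.89124671e+00 -1.47920660e-04
  1.33026513e+00  1.37619268e-02] -8.385469772330792e-05
(array([ 0.   ,  0.   , -0.374]), array([ 0.297, -1.575,  0.002]))
```

move_arm(
  series="0 0 -0.05 0.03 -0.12 0 -1;0 0 -0.1 0.06 -0.3 0 -1;0 0 -0.15 0.1 -0.45 0 -1;0 0 -0.2 0.13 -0.6 0 -1;0 0 -0.25 0.16 -0.75 0 -1;0 0 -0.3 0.2 -0.9 0 -1;0 0 -0.374 0.25 -1 0 -1;0 0 -0.374 0.3 -1 0 -1",
)

```text
time: 4.3
tool_pos: [0.5429, -0.1144, 0.3002]
tcp_rot: [3.098, 0.521, 0.0]
wrist_force: [0.3, 0.4, 0.1]
width: 0.003
```

Run:
```python
from h import *
s=bot.read_state();print(s["time"],s["tool_pos"],s["q"]);d=viewer.read_camera("wrist")
cv2.imwrite("pics/w1.png",d["pixels"][:,:,::-1]);print(delta([.567,-.062,.30],np.radians(19.3),s))
```

```text
4.3 [ 0.54291246 -0.11440021  0.30020183] [-2.52556613e-01  9.97629551e-03  1.80432493e+00 -2.51299973e-05
  1.32726329e+00 -5.85520350e-01]
(array([ 0.   , -0.   , -0.002]), array([ 0.399, -0.416,  0.002]))
```

View pics/w1.png

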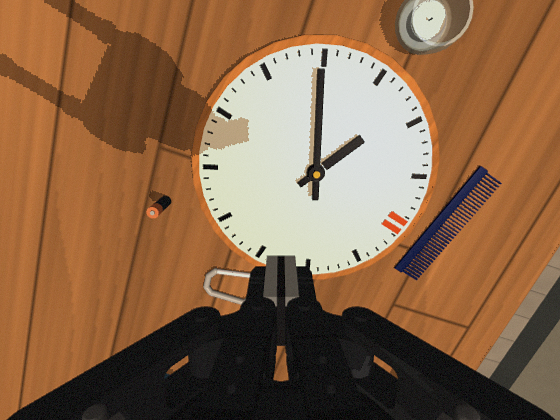

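The wrist view shows the whole dial: hub (317,174), minute-hand tip (320,69), hour-hand tip (360,140), red mark (395,222). The closed fingers are at (280,265). Now I measure from this view.

```bash
cat >> h.py <<'E'
def analyse(d,W=None,cen=None,verb=True):
    im=d["pixels"].astype(int);r,g,b=im[...,0],im[...,1],im[...,2]
    c0=C if cen is None else cen
    v,u=np.mgrid[0:420,0:560];uv=np.c_[u.ravel(),v.ravel()]
    # centre: cream dial / rim edge
    P=cast(d,uv,.028,W)[:,:2]-c0;q=np.hypot(*P.T)
    red=((r-g>60)&(r-b>60)&(r>120)).ravel()&(q>.10)&(q<.134)
    # keep red near expected 12
    a=np.arctan2(P[:,1],P[:,0]);red&=np.abs((a-TH12+np.pi)%(2*np.pi)-np.pi)<.3
    rp=P[red].mean(0);th=np.arctan2(rp[1],rp[0])
    P2=cast(d,uv,.043,W)[:,:2]-c0;q2=np.hypot(*P2.T)
    dark=(im.max(2)<75).ravel()&(q2>.07)&(q2<.112)
    a2=(np.degrees(th-np.arctan2(P2[:,1],P2[:,0])))%360
    return th,np.hypot(*rp),red.sum(),a2[dark],q2[dark],P2[dark]
E
python3 - <<'E'
from h import *
s=bot.read_state();d=viewer.read_camera("wrist");W=wristW(d,s)
im=d["pixels"].astype(int)
# dial centre: from cream/oak boundary via rays in world
r,g,b=im[...,0],im[...,1],im[...,2]
m=((b>150)&(r-b<60)).astype(np.uint8);n,l,st,_=cv2.connectedComponentsWithStats(m);k=1+np.argmax(st[1:,4])
c=max(cv2.findContours((l==k).astype(np.uint8),cv2.RETR_EXTERNAL,cv2.CHAIN_APPROX_NONE)[0],key=cv2.contourArea)[:,0]
P=cast(d,c,.028,W)[:,:2];cen=C.copy()
q=np.hypot(*(P-cen).T);P=P[(q>.13)&(q<.15)]
for i in range(5):
    A=np.c_[2*P,np.ones(len(P))];x=np.linalg.lstsq(A,(P**2).sum(1),rcond=None)[0];cen=x[:2];rad=np.sqrt(x[2]+cen@cen)
    e=np.hypot(*(P-cen).T)-rad;P=P[np.abs(e)<max(.0015,1.5*e.std())]
print("cen",cen,rad,len(P))
# brass nut
br=(r>150)&(r-b>70);v,u=np.nonzero(br[160:190,305:330]);print("nut",cast(d,[[u.mean()+305,v.mean()+160]],.046,W),len(u))
th,rr,nr,a,q,_=analyse(d,W,cen);print(np.degrees(th),rr,nr)
h,_=np.histogram(a,72,(0,360));print([(5*i,int(x)) for i,x in enumerate(h) if x])
k=(a>200)&(a<270);print(np.median(a[k]),a[k].mean())
E
```

```text
cen [ 0.58402564 -0.10477173] 0.1388645084464009 569
nut [[ 0.58400461 -0.10483415  0.046     ]] 36
-13.633525931209155 0.12147391995537725 229
[(25, 4), (30, 2), (55, 1), (60, 4), (70, 1), (90, 1), (230, 1), (235, 278), (240, 12), (325, 4)]
237.7770029618407 237.75998389879493
```

```bash
sed -i 's/^C=.*/C=np.array([.584,-.1048]); TH12=np.radians(-13.63)/' h.py
cat >> h.py <<'E'
def fpose(psi_deg,off,rr=.1):
    p=np.radians(psi_deg);e=np.array([np.cos(p),np.sin(p)]);t=np.array([np.sin(p),-np.cos(p)])
    return C+rr*e+off*t, p-np.pi/2
E
python3 - <<'E'
from h import *
d=viewer.read_camera("wrist")
for z in (.009,.022,.035):
  print(z,proj(d,[[-.007,-.011,z],[.007,-.011,z],[.0,.011,z],[-.0145,-.011,z]],d["mount"]).round().tolist())
cv2.imwrite("pics/w1c.png",cv2.resize(d["pixels"][240:420,180:380,::-1],None,fx=3.3,fy=3.3))
xy,y=fpose(108.6,-.035);print(xy);print(delta([*xy,.13],y))
E
```

```text
0.009 [[263.0, 264.0], [295.0, 264.0], [279.0, 307.0], [246.0, 264.0]]
0.022 [[264.0, 251.0], [294.0, 251.0], [279.0, 291.0], [249.0, 251.0]]
0.035 [[266.0, 239.0], [293.0, 239.0], [279.0, 278.0], [251.0, 239.0]]
[ 0.51893217 -0.02118673]
(array([0.   , 0.   , 0.002]), array([ 0.084, -0.969,  1.701]))
```

View pics/w1c.png

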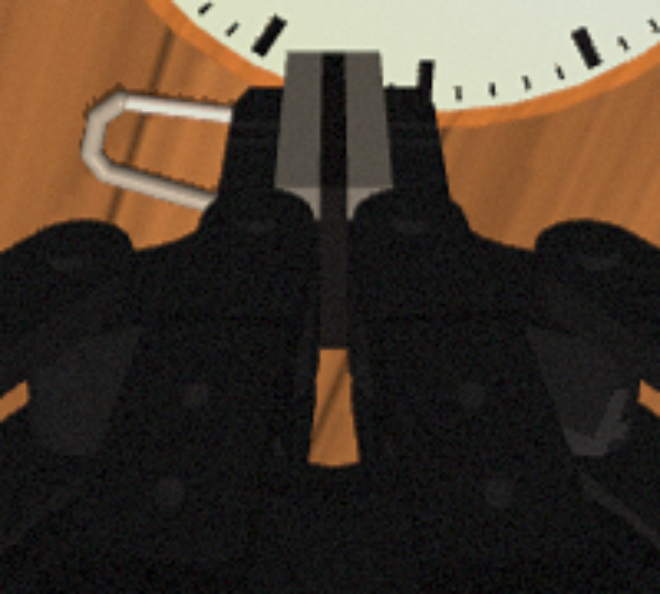

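move_arm(
  series="0 0 0 0.01 -0.12 0.1 -1;0 0 0 0.02 -0.25 0.2 -1;0 0 0 0.03 -0.4 0.3 -1;0 0 0 0.04 -0.55 0.45 -1;0 0 0 0.05 -0.7 0.6 -1;0 0 0 0.06 -0.85 0.75 -1;0 0 0 0.08 -0.97 0.9 -1;0 0 0 0.084 -0.97 1 -1",
)

```text
time: 5.25
tool_pos: [0.5175, -0.0187, 0.1981]
tcp_rot: [-3.097, -0.521, 0.003]
wrist_force: [0.3, 0.5, 0.2]
width: 0.001
```

move_arm(
  series="0 0 0 0 0 0.1 -1;0 0 0 0 0 0.25 -1;0 0 0 0 0 0.4 -1;0 0 0 0 0 0.55 -1;0 0 0 0 0 0.7 -1;0 0 0 0 0 0.85 -1;0 0 0 0 0 0.95 -1;0 0 0 0 0 1 -1",
)

```text
time: 6.05
tool_pos: [0.5179, -0.0205, 0.0987]
tcp_rot: [-3.098, -0.517, 0.003]
wrist_force: [-0.4, 0.3, 0.4]
width: -0.001
```

Run:
```python
from h import *
xy,y=fpose(108.6,-.035);s=bot.read_state();print(s["time"],s["tool_pos"],delta([*xy,.0555],y))
d=viewer.read_camera("side");cv2.imwrite("pics/s2.png",cv2.resize(d["pixels"][120:260,200:400,::-1],None,fx=4,fy=4))
```

```text
6.05 [ 0.51788982 -0.0204899   0.09865575] (array([-0.   ,  0.001,  0.003]), array([0.008, 0.01 , 0.432]))
```

View pics/s2.png

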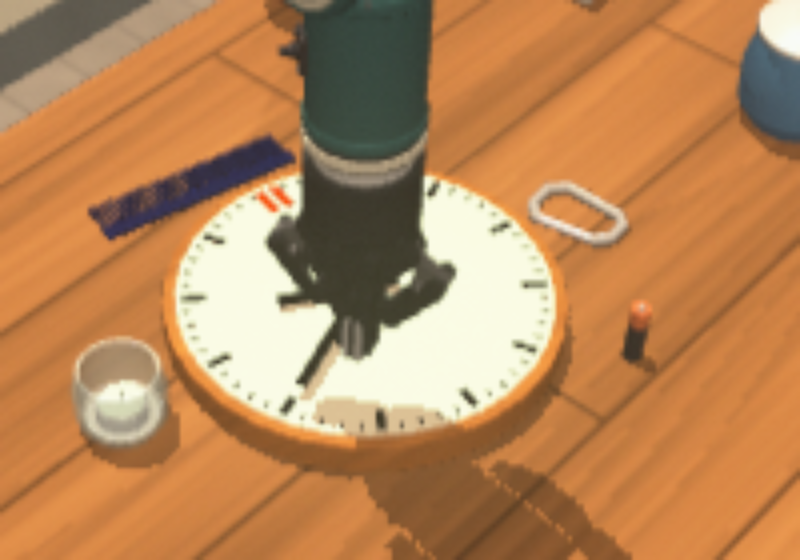

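The side view shows the fingers above the dial at about (350,340), on the trailing side of the minute hand with nothing under them. I descend from here.

move_arm(
  series="0 0 0 0 0 0.1 -1;0 0 0 0 0 0.2 -1;0 0 0 0 0 0.27 -1;0 0 0 0 0 0.33 -1;0 0 0 0 0 0.37 -1;0 0 0 0 0 0.4 -1;0 0 0 0 0 0.42 -1;0 0 0 0 0 0.43 -1",
)

```text
time: 6.9
tool_pos: [0.5188, -0.0205, 0.0572]
tcp_rot: [3.099, 0.518, 0.0]
wrist_force: [0.5, -0.3, 0.2]
width: -0.001
```

Run:
```python
from h import *
s=bot.read_state();print(s["time"],s["tool_pos"],s["wrist_force"])
for n,(a,b) in dict(side=(120,200),scene=(175,160)).items():
    d=viewer.read_camera(n);cv2.imwrite(f"pics/{n}3.png",cv2.resize(d["pixels"][a:a+140,b:b+200,::-1],None,fx=4,fy=4))
# arc rows: rotation about hub, in tool frame
M=R.from_rotvec(s["tcp_rot"]);h=M.inv().apply([*(C-s["tool_pos"][:2]),0]);print("hub in tool",h)
for k in range(1,9):
    f=3*k; Rz=R.from_euler('z',f,degrees=True).as_matrix();print(round(f/120,4),np.round((h-Rz@h)/.1,3)[:2])
```

```text
6.9 [ 0.51880107 -0.02051159  0.05722803] [ 0.54447171 -0.29989854  0.21790247]
hub in tool [3.42591634e-02 1.00904641e-01 7.39106725e-06]
0.025 [ 0.053 -0.017]
0.05 [ 0.107 -0.03 ]
0.075 [ 0.162 -0.041]
0.1 [ 0.217 -0.049]
0.125 [ 0.273 -0.054]
0.15 [ 0.329 -0.056]
0.175 [ 0.384 -0.056]
0.2 [ 0.44  -0.052]
```

View pics/side3.png

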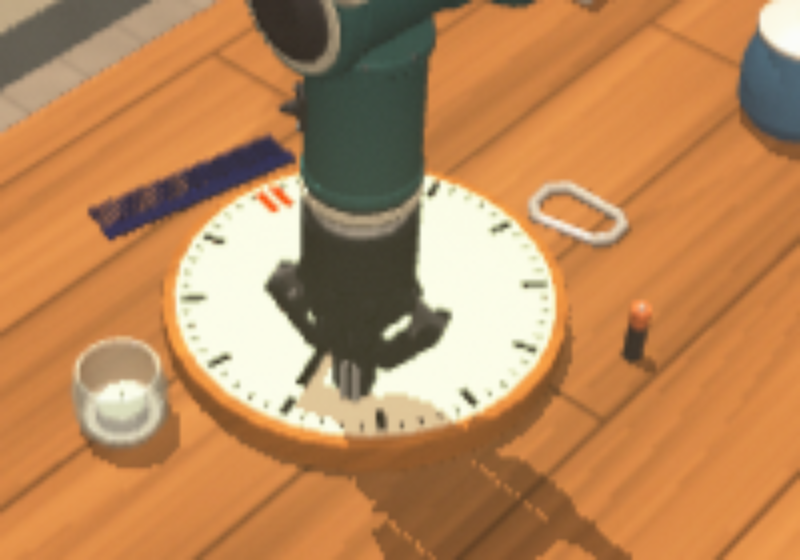

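View pics/scene3.png

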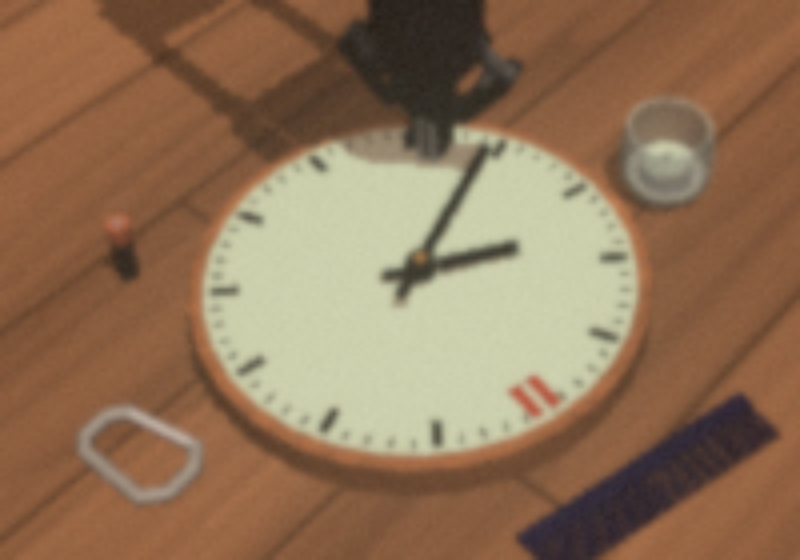

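move_arm(
  series="0 0 0 0.03 0 0.005 -1;0 0 0 0.06 0 0.01 -1;0 0 0 0.09 0 0.01 -1;0 0 0 0.12 0 0.01 -1;0 0 0 0.15 0 0.01 -1;0 0 0 0.18 0 0.01 -1;0 0 0 0.2 0 0.01 -1;0 0 0 0.22 0 0.01 -1",
)

```text
time: 7.8
tool_pos: [0.5395, -0.0133, 0.0562]
tcp_rot: [-3.099, -0.518, 0.001]
wrist_force: [-0.5, -0.0, 0.3]
width: 0.005
```

```bash
cat >> h.py <<'E'
def look(tag,fx=4):
    s=bot.read_state();print(s["time"],s["tool_pos"].round(4),s["wrist_force"].round(2))
    M=R.from_rotvec(s["tcp_rot"]);h=M.inv().apply([*(C-s["tool_pos"][:2]),0]);xa=M.apply([1,0,0]);print("hub in tool",h.round(4),"psi",np.degrees(np.arctan2(xa[1],xa[0]))+90)
    for n,(a,b) in dict(side=(120,200),scene=(175,160)).items():
        d=viewer.read_camera(n)
        th,rr,nr,an,q,_=analyse(d)
        hh,_=np.histogram(an,72,(0,360));print(n,np.degrees(th).round(2),rr.round(4),nr,[(5*i,int(x)) for i,x in enumerate(hh) if x])
        cv2.imwrite(f"pics/{n}{tag}.png",cv2.resize(d["pixels"][a:a+140,b:b+200,::-1],None,fx=fx,fy=fx))
E
python3 -c "
from h import *
look('4')"
```

```text
7.8 [ 0.5395 -0.0133  0.0562] [-0.49 -0.02  0.28]
hub in tool [ 0.0123  0.101  -0.    ] psi 108.97318263489066
side -10.66 0.1264 7 [(5, 5), (10, 3), (15, 2), (20, 3), (25, 2), (30, 1), (35, 3), (45, 5), (65, 1), (210, 1), (215, 4), (220, 7), (225, 20), (230, 12), (235, 9), (240, 19), (245, 9), (250, 6), (255, 6), (260, 8), (265, 8), (270, 5), (275, 5), (280, 6), (285, 8), (290, 9), (295, 6), (300, 6), (305, 6), (315, 3), (320, 1), (325, 1), (330, 3), (335, 4), (340, 7), (345, 11), (350, 13), (355, 5)]
scene -14.02 0.1189 37 [(220, 1), (230, 10), (235, 21), (240, 5)]
```

View pics/scene4.png

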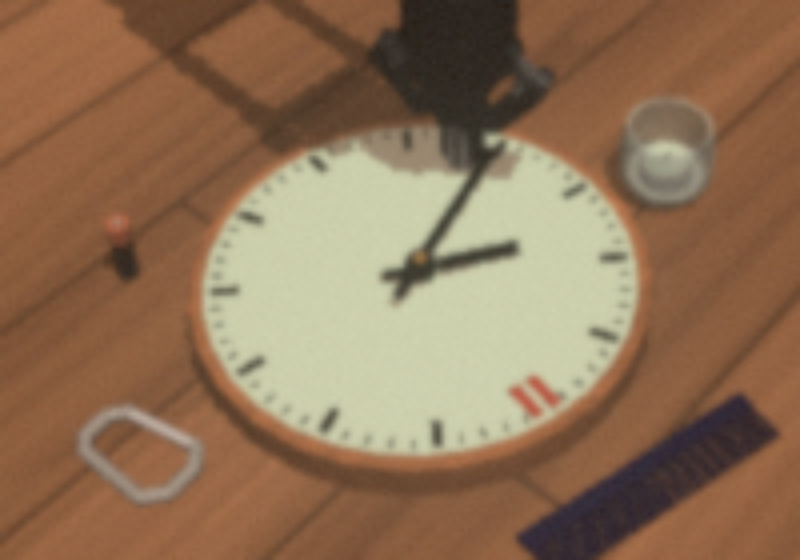

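move_arm(
  series="0 0 0.025 0.053 -0.005 0 -1;0 0 0.05 0.106 -0.007 0 -1;0 0 0.075 0.159 -0.007 0 -1;0 0 0.1 0.213 -0.004 0 -1;0 0 0.125 0.266 0.003 0 -1;0 0 0.15 0.318 0.011 0 -1;0 0 0.175 0.37 0.023 0 -1;0 0 0.2 0.421 0.037 0 -1",
)

```text
time: 8.7
tool_pos: [0.5805, -0.0032, 0.0562]
tcp_rot: [3.138, -0.141, -0.001]
wrist_force: [0.1, -0.2, 0.4]
width: -0.003
```

```bash
python3 -c "
from h import *
look('5')"
```

```text
8.7 [ 0.5805 -0.0032  0.0562] [ 0.06 -0.16  0.38]
hub in tool [0.0126 0.1008 0.    ] psi 84.84271754418403
side nan nan 0 []
scene -14.02 0.1189 37 [(240, 4), (245, 7), (250, 8), (255, 14), (260, 22), (265, 2)]h.py:52: RuntimeWarning: Mean of empty slice.
  rp=P[red].mean(0);th=np.arctan2(rp[1],rp[0])
  ret = um.true_divide(
```

View pics/scene5.png

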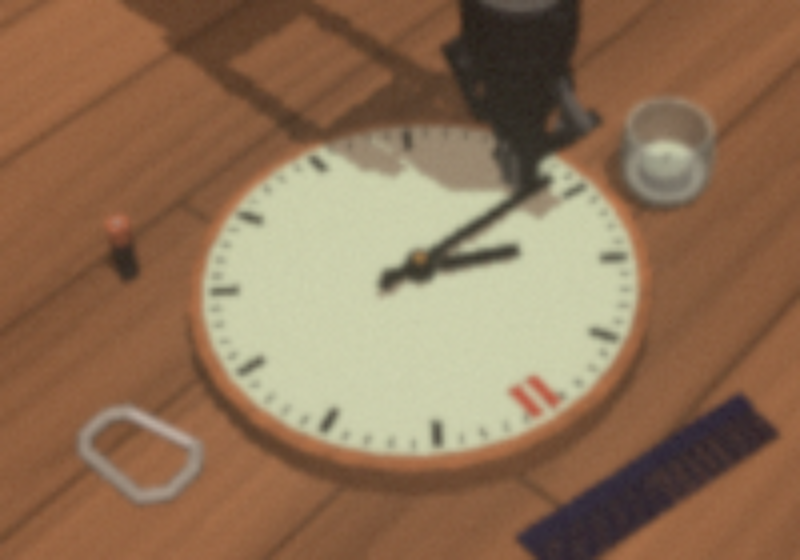

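The scene view shows the finger pushing the hand, now at about 260°, with the clock unmoved. The tealight is well clear. I continue.

move_arm(
  series="0 0 0.025 0.053 -0.005 0 -1;0 0 0.05 0.106 -0.007 0 -1;0 0 0.075 0.159 -0.007 0 -1;0 0 0.1 0.213 -0.004 0 -1;0 0 0.125 0.266 0.003 0 -1;0 0 0.15 0.318 0.011 0 -1;0 0 0.175 0.37 0.023 0 -1;0 0 0.2 0.421 0.037 0 -1",
)

```text
time: 9.6
tool_pos: [0.6218, -0.0106, 0.0561]
tcp_rot: [3.041, -0.789, -0.001]
wrist_force: [-0.5, 0.6, 0.8]
width: 0.001
```

move_arm(
  series="0 0 0.025 0.053 -0.005 0 -1;0 0 0.05 0.106 -0.007 0 -1;0 0 0.075 0.159 -0.007 0 -1;0 0 0.1 0.213 -0.004 0 -1;0 0 0.125 0.266 0.003 0 -1;0 0 0.15 0.318 0.011 0 -1;0 0 0.175 0.37 0.023 0 -1;0 0 0.2 0.421 0.037 0 -1",
)

```text
time: 10.4
tool_pos: [0.6567, -0.0343, 0.0561]
tcp_rot: [2.81, -1.403, -0.001]
wrist_force: [0.8, 0.3, -0.4]
width: -0.001
```

```bash
python3 -W ignore -c "
from h import *
look('6')"
```

```text
10.4 [ 0.6567 -0.0343  0.0561] [ 0.81  0.35 -0.37]
hub in tool [1.270e-02 1.005e-01 1.000e-04] psi 36.92863201541283
side -13.98 0.1211 26 [(25, 2), (60, 1), (295, 6), (300, 12), (305, 15), (310, 13), (315, 7), (320, 2), (325, 9), (330, 6), (335, 3)]
scene -14.05 0.1187 38 [(265, 1), (270, 7), (275, 11), (280, 4), (285, 2), (290, 7), (295, 17), (300, 15), (305, 10), (310, 28)]
```

View pics/scene6.png

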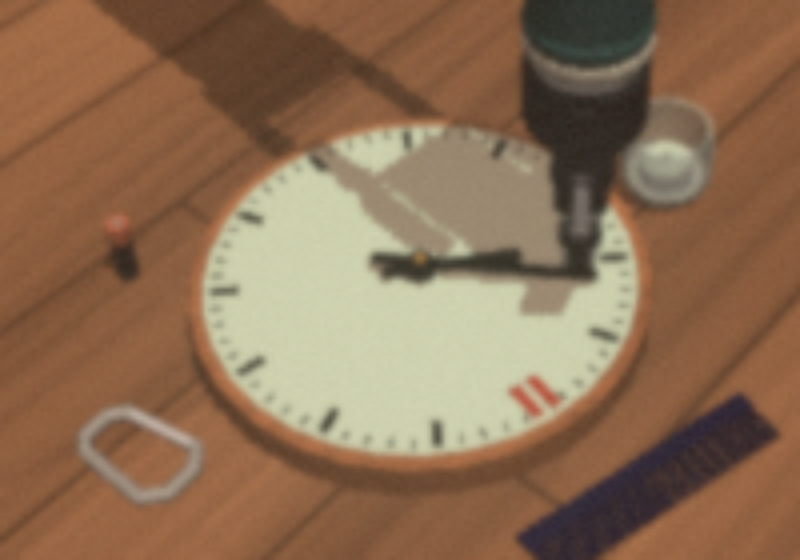

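move_arm(
  series="0 0 0.025 0.053 -0.005 0 -1;0 0 0.05 0.106 -0.007 0 -1;0 0 0.075 0.159 -0.007 0 -1;0 0 0.1 0.213 -0.004 0 -1;0 0 0.125 0.266 0.003 0 -1;0 0 0.15 0.318 0.011 0 -1;0 0 0.175 0.37 0.023 0 -1;0 0 0.2 0.421 0.037 0 -1",
)

```text
time: 11.3
tool_pos: [0.6791, -0.0699, 0.0561]
tcp_rot: [2.458, -1.956, -0.001]
wrist_force: [-0.4, 0.1, 1.1]
width: 0.001
```

move_arm(
  series="0 0 0.025 0.053 -0.005 0 -1;0 0 0.05 0.106 -0.007 0 -1;0 0 0.075 0.159 -0.007 0 -1;0 0 0.1 0.213 -0.004 0 -1;0 0 0.125 0.266 0.003 0 -1;0 0 0.15 0.318 0.011 0 -1;0 0 0.15 0.318 0.011 0 -1;0 0 0.15 0.318 0.011 0 -1",
)

```text
time: 12.1
tool_pos: [0.6853, -0.1012, 0.0562]
tcp_rot: [2.124, -2.314, -0.0]
wrist_force: [-0.3, 0.6, 0.7]
width: 0.001
```

```bash
python3 -W ignore -c "
from h import *
look('7')"
```

```text
12.1 [ 0.6853 -0.1012  0.0562] [-0.25  0.58  0.67]
hub in tool [0.0123 0.1007 0.    ] psi -4.905359786971303
side -17.39 0.1171 9 [(25, 2), (55, 1), (330, 2), (335, 9), (340, 5), (345, 4), (350, 3)]
scene -13.9 0.1192 38 [(235, 2), (240, 12), (245, 15), (250, 22), (255, 22), (260, 25), (265, 30), (270, 34), (275, 35), (280, 36), (285, 34), (290, 37), (295, 38), (300, 37), (305, 36), (310, 35), (315, 28), (320, 29), (325, 26), (330, 25), (335, 22), (340, 29), (345, 31), (350, 27), (355, 11)]
```

View pics/scene7.png

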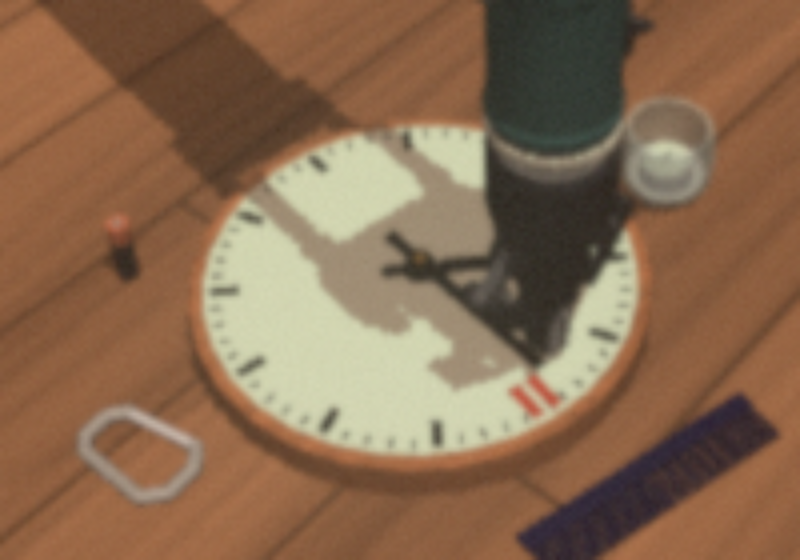

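View pics/side7.png

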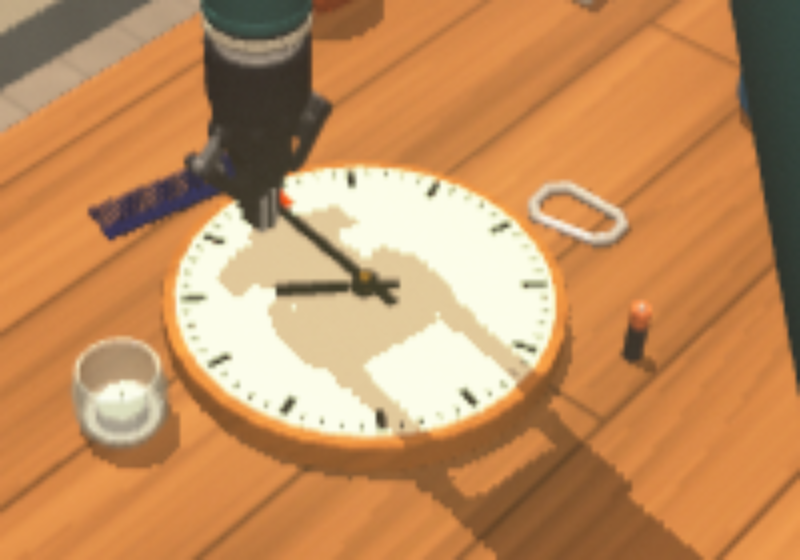

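```bash
cat >> h.py <<'E'
def hand(d,lo,hi,psi,tol,z=.0425,thr=90):
    im=d["pixels"].astype(int);v,u=np.nonzero(im.max(2)<thr)
    P=cast(d,np.c_[u,v],z)[:,:2]-C
    q=np.hypot(*P.T);a=np.degrees(np.arctan2(P[:,1],P[:,0]));da=(a-psi+180)%360-180
    k=(q>lo)&(q<hi)&(np.abs(da)<tol);P=P[k]
    l=cv2.fitLine(P.astype(np.float32),cv2.DIST_HUBER,0,.001,.001).ravel()
    return len(P),psi+np.average(da[k],weights=q[k]).round(2),np.degrees(np.arctan2(l[1],l[0])).round(2),(l[2]*l[1]-l[3]*l[0]).round(4)
E
python3 -W ignore - <<'E'
from h import *
for n in ["side","scene"]:
    d=viewer.read_camera(n); d0=dict(d); d0["pixels"]=cv2.imread(f"pics/{n}0.png")[:,:,::-1]
    print(n,"init (true 108.6)",hand(d0,.03,.11,108.6,10),hand(d0,.03,.08,108.6,12))
    for r in [(.03,.075),(.03,.09),(.05,.1)]: print(n,"now",r,hand(d,*r,-5,12))
E
```

```text
side init (true 108.6) (42, np.float64(110.28), np.float32(-71.72), np.float32(0.0025)) (26, np.float64(110.91999999999999), np.float32(-71.01), np.float32(0.0019))
side now (0.03, 0.075) (19, np.float64(-7.0600000000000005), np.float32(-6.05), np.float32(0.0009))
side now (0.03, 0.09) (27, np.float64(-6.7), np.float32(-7.56), np.float32(-0.0006))
side now (0.05, 0.1) (26, np.float64(-5.16), np.float32(-3.58), np.float32(0.0044))
scene init (true 108.6) (37, np.float64(109.91999999999999), np.float32(-71.37), np.float32(0.0016)) (23, np.float64(110.33), np.float32(-70.96), np.float32(0.0011))
scene now (0.03, 0.075) (92, np.float64(-3.69), np.float32(4.86), np.float32(0.0086))
scene now (0.03, 0.09) (133, np.float64(-3.12), np.float32(4.56), np.float32(0.0078))
scene now (0.05, 0.1) (146, np.float64(-2.4), np.float32(5.62), np.float32(0.0105))
```

move_arm(
  series="0 0 0.015 0.03 -0.003 0 -1;0 0 0.025 0.053 -0.005 0 -1;0 0 0.033 0.071 -0.006 0 -1;0 0 0.033 0.071 -0.006 0 -1;0 0 0.033 0 -0.01 0 -1;0 0 0.033 -0.13 -0.015 0 -1;0 0 0.033 -0.23 -0.02 0 -1;0 0 0.033 -0.23 -0.02 -0.15 -1",
)

```text
time: 13.1
tool_pos: [0.6877, -0.0761, 0.069]
tcp_rot: [2.041, -2.384, -0.007]
wrist_force: [-0.6, -0.2, -0.8]
width: 0.006
```

move_arm(
  series="0 0 0 0 0 -0.2 -1;0 0 0 0 0 -0.4 -1;0 0 0 0 0.1 -0.6 -1;0 0 0 0 0.3 -0.8 -1;0 0 0 0 0.5 -1 -1;0 0 0 0 0.7 -1 -1;0 0 0 0 0.85 -1 -1;0 0 0 0 0.85 -1 -1",
)

```text
time: 13.9
tool_pos: [0.6044, -0.0648, 0.1728]
tcp_rot: [-2.041, 2.388, -0.001]
wrist_force: [0.2, -0.0, 0.6]
width: -0.001
```

Run:
```python
from h import *
s=bot.read_state();print(s["time"],s["tool_pos"]);d=viewer.read_camera("wrist")
cv2.imwrite("pics/w8.png",d["pixels"][:,:,::-1])
```

```text
13.9 [ 0.60435779 -0.06480413  0.17277055]
```

View pics/w8.png

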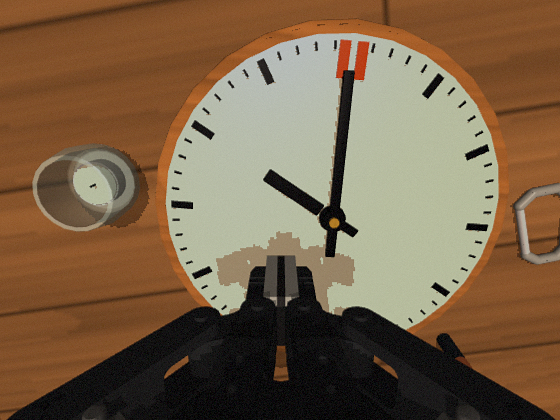

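The wrist view shows the minute hand running from the hub (333,222) to its tip (348,70), between the red bars at (352,60). It looks just short of twelve. I measure it next.

```bash
cat >> h.py <<'E'
def wm(d,s):
    W=wristW(d,s);im=d["pixels"].astype(int);r,g,b=im[...,0],im[...,1],im[...,2]
    nut=(r>140)&(r-b>70)
    v,u=np.nonzero(nut);P=cast(d,np.c_[u,v],.046,W)[:,:2];k=np.hypot(*(P-C).T)<.009
    nutc=P[k].mean(0)
    v,u=np.nonzero((b>130)&(r-b<60))
    # dial outline
    m=((b>110)&(r-b<60)).astype(np.uint8);n,l,st,_=cv2.connectedComponentsWithStats(m);kk=1+np.argmax(st[1:,4])
    c=max(cv2.findContours((l==kk).astype(np.uint8),cv2.RETR_EXTERNAL,cv2.CHAIN_APPROX_NONE)[0],key=cv2.contourArea)[:,0]
    P=cast(d,c,.028,W)[:,:2];q=np.hypot(*(P-C).T);P=P[(q>.135)&(q<.144)]
    for i in range(5):
        A=np.c_[2*P,np.ones(len(P))];x=np.linalg.lstsq(A,(P**2).sum(1),rcond=None)[0];cen=x[:2];rad=np.sqrt(x[2]+cen@cen)
        e=np.hypot(*(P-cen).T)-rad;P=P[np.abs(e)<.0012]
    v,u=np.nonzero((r-g>70)&(r-b>70)&(r>140));P=cast(d,np.c_[u,v],.028,W)[:,:2]-cen
    q=np.hypot(*P.T);a=np.arctan2(P[:,1],P[:,0]);k=(q>.116)&(q<.134)&(np.abs(a-TH12)<.2)
    A=np.degrees(a[k]); th=(np.percentile(A,1)+np.percentile(A,99))/2
    v,u=np.nonzero(im.max(2)<75);P=cast(d,np.c_[u,v],.043,W)[:,:2]-cen;q=np.hypot(*P.T);a=np.degrees(np.arctan2(P[:,1],P[:,0]))
    k=(q>.07)&(q<.112)&(np.abs(a-th)<20);hp=P[k]
    l=cv2.fitLine(hp.astype(np.float32),cv2.DIST_HUBER,0,.001,.001).ravel()
    print("nut",nutc,"cen",cen,rad,"red",th,A.mean(),A.min(),A.max(),"hand mean",a[k].mean(),np.median(a[k]),k.sum(),"line",np.degrees(np.arctan2(l[1],l[0]))%180-180)
    # hour marks regression
    v,u=np.nonzero(im.max(2)<75);P=cast(d,np.c_[u,v],.028,W)[:,:2]-cen;q=np.hypot(*P.T);a=np.degrees(np.arctan2(P[:,1],P[:,0]))
    k=(q>.118)&(q<.128);res=((a[k]-th+15)%30)-15;rel=np.round((a[k]-th)/30)
    for m in np.unique(rel):
        z=res[(rel==m)&(np.abs(res)<4)]
        if len(z)>15: print("mark",m,len(z),z.mean().round(2))
E
python3 - <<'E'
from h import *
s=bot.read_state();d=viewer.read_camera("wrist");wm(d,s)
cv2.imwrite("pics/w8c.png",cv2.resize(d["pixels"][30:240,240:440,::-1],None,fx=2.8,fy=2.8,interpolation=cv2.INTER_CUBIC))
E
```

```text
nut [ 0.58453576 -0.10497951] cen [ 0.58419191 -0.10504516] 0.13906760030522197 red -13.632949138515864 -13.649949210949375 -18.628072550152428 -8.552895357115743 hand mean -11.3870199250412 -11.395139394024968 689 line -11.839569
mark -5.0 158 -0.01
mark -4.0 57 -0.02
mark -3.0 70 -0.11
mark -2.0 87 -0.09
mark -1.0 106 -0.04
mark 1.0 109 0.12
mark 2.0 95 0.23
mark 3.0 76 0.28
mark 4.0 60 0.25
mark 5.0 162 -0.01
mark 6.0 151 -0.03
```

View pics/w8c.png

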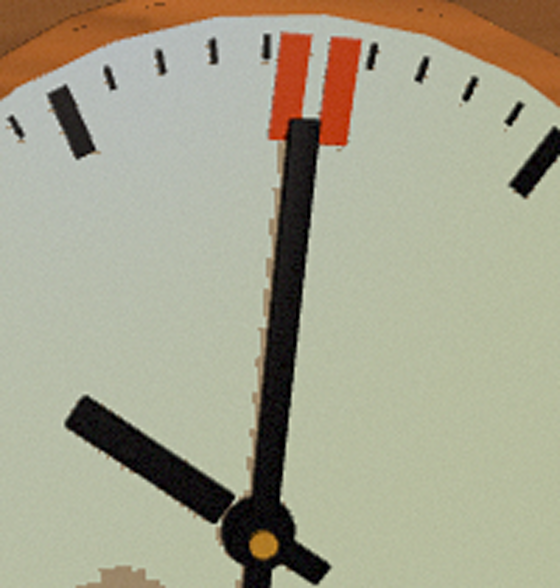

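Run:
```python
from h import *
for off in(.04,.0123):
  xy,y=fpose(-10.5,-off,.1007);print(xy,delta([*xy,.0561],y))
```

```text
[ 0.69030319 -0.08382092] (array([-0.001, -0.   ,  0.013]), array([ 0.053, -0.857,  1.165]))
[ 0.68525527 -0.11105708] (array([-0.001, -0.   ,  0.013]), array([ 0.33 , -0.85 ,  1.165]))
```

move_arm(
  series="0 0 0.013 0.01 -0.15 0 -1;0 0 0.013 0.02 -0.35 0 -1;0 0 0.013 0.03 -0.55 0.1 -1;0 0 0.013 0.05 -0.75 0.25 -1;0 0 0.013 0.05 -0.857 0.45 -1;0 0 0.013 0.05 -0.857 0.65 -1;0 0 0.013 0.05 -0.857 0.8 -1;0 0 0.013 0.05 -0.857 0.9 -1",
)

```text
time: 14.8
tool_pos: [0.6892, -0.0836, 0.0793]
tcp_rot: [2.007, -2.415, -0.002]
wrist_force: [-0.0, 0.2, -0.3]
width: 0.0
```

move_arm(
  series="0 0 0 0 0 0.1 -1;0 0 0 0 0 0.18 -1;0 0 0 0 0 0.23 -1;0 0 0 0 0 0.255 -1;0 0 0 0 0 0.265 -1;0 0 0 0 0 0.265 -1;0 0 0 0 0 0.265 -1;0 0 0 0 0 0.265 -1",
)

```text
time: 15.6
tool_pos: [0.6899, -0.0837, 0.0554]
tcp_rot: [-2.007, 2.416, -0.001]
wrist_force: [0.1, 0.3, 0.4]
width: -0.003
```

Run:
```python
from h import *
s=bot.read_state();print(s["time"],s["tool_pos"],s["wrist_force"])
xy,y=fpose(-10.5,-.0123,.1007);print(xy,delta([*xy,.0561],y))
```

```text
15.6 [ 0.68986435 -0.08368535  0.05535616] [0.05174568 0.30272643 0.44175669]
[ 0.68525527 -0.11105708] (array([-0.,  0., -0.]), array([ 0.278, -0.005, -0.007]))
```

Pushing slowly, then settling so I can read the tool pose.

move_arm(
  series="0 0 0 0.06 0 0 -1;0 0 0 0.12 0 -0.007 -1;0 0 0 0.17 0 -0.007 -1;0 0 0 0.21 0 -0.007 -1;0 0 0 0.24 0 -0.007 -1;0 0 0 0.26 0 -0.007 -1;0 0 0 0.27 0 -0.007 -1;0 0 0 0.278 0 -0.007 -1",
)

```text
time: 16.4
tool_pos: [0.6844, -0.1109, 0.0555]
tcp_rot: [-2.008, 2.416, 0.0]
wrist_force: [-0.6, 0.4, 0.5]
width: -0.001
```

```bash
python3 -W ignore -c "
from h import *
look('9')"
```

```text
16.4 [ 0.6844 -0.1109  0.0555] [-0.57  0.36  0.54]
hub in tool [0.0124 0.0998 0.    ] psi -10.552423249647575
side nan nan 0 []
scene -13.98 0.1184 39 [(0, 15), (235, 7), (240, 17), (245, 16), (250, 13), (255, 11), (260, 14), (265, 21), (270, 31), (275, 35), (280, 36), (285, 35), (290, 38), (295, 37), (300, 41), (305, 27), (310, 32), (315, 31), (320, 29), (325, 23), (330, 26), (335, 19), (340, 24), (345, 23), (350, 32), (355, 40)]
```

move_arm(
  series="0 0 0 0 0 0 -1;0 0 0 0 0 0 -1;0 0 0 -0.06 0 0 -1;0 0 0 -0.15 0 0 -1;0 0 0 -0.25 0 0 -1;0 0 0 -0.28 0 0 -1;0 0 0 -0.28 0 -0.15 -1;0 0 0 -0.28 0 -0.35 -1",
)

```text
time: 17.3
tool_pos: [0.6884, -0.0829, 0.09]
tcp_rot: [2.007, -2.414, -0.003]
wrist_force: [0.5, -0.6, 0.8]
width: 0.002
```

move_arm(
  series="0 0 0 0 0 -0.2 -1;0 0 0 0 0 -0.4 -1;0 0 0 0 0.1 -0.6 -1;0 0 0 0 0.3 -0.8 -1;0 0 0 0 0.5 -0.9 -1;0 0 0 0 0.7 -0.9 -1;0 0 0 0 0.85 -0.9 -1;0 0 0 0 0.85 -0.9 -1",
)

```text
time: 18.1
tool_pos: [0.6046, -0.0677, 0.1819]
tcp_rot: [-2.008, 2.416, -0.001]
wrist_force: [-0.4, 0.5, -0.5]
width: -0.004
```

Run:
```python
from h import *
s=bot.read_state();print(s["time"],s["tool_pos"]);d=viewer.read_camera("wrist");wm(d,s)
cv2.imwrite("pics/w10.png",d["pixels"][:,:,::-1])
```

```text
18.1 [ 0.60459481 -0.06773512  0.1818683 ]
nut [ 0.58443332 -0.10496926] cen [ 0.58421546 -0.10505099] 0.1390611706821725 red -13.537536581234402 -13.616870886281044 -18.713058458097752 -8.616790432052138 hand mean -12.908018314805089 -12.91386858690123 642 line -13.256485
mark -5.0 105 -1.2
mark -4.0 55 -0.15
mark -3.0 67 -0.12
mark -2.0 82 -0.15
mark -1.0 103 -0.16
mark 1.0 98 -0.01
mark 2.0 87 0.11
mark 3.0 72 0.1
mark 4.0 57 0.16
mark 5.0 153 -0.04
mark 6.0 145 -0.03
```

View pics/w10.png

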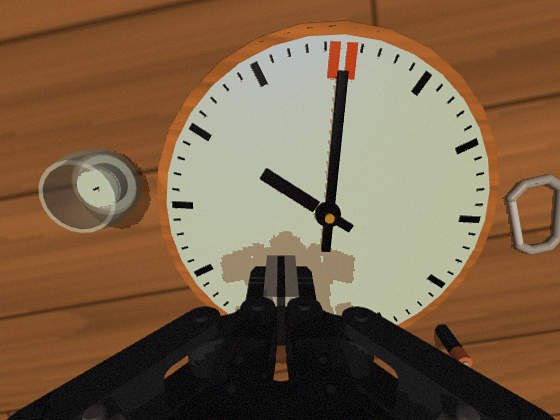

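Hand at about -13.0°, twelve at -13.6°, so it is still about 0.5° short. I make one last small push.

Run:
```python
from h import *
xy,y=fpose(-11.1,-.035,.1);print(delta([*xy,.0556],y))
```

```text
(array([-0.001, -0.   ,  0.005]), array([ 0.062, -0.854,  1.264]))
```

move_arm(
  series="0 0 0.005 0.01 -0.15 0 -1;0 0 0.005 0.02 -0.35 0.05 -1;0 0 0.005 0.03 -0.55 0.15 -1;0 0 0.005 0.05 -0.75 0.3 -1;0 0 0.005 0.06 -0.854 0.5 -1;0 0 0.005 0.06 -0.854 0.7 -1;0 0 0.005 0.06 -0.854 0.85 -1;0 0 0.005 0.06 -0.854 1 -1",
)

```text
time: 18.95
tool_pos: [0.6894, -0.0896, 0.0796]
tcp_rot: [-1.995, 2.427, -0.0]
wrist_force: [0.5, 0.1, 0.7]
width: 0.004
```

move_arm(
  series="0 0 0 0 0 0.1 -1;0 0 0 0 0 0.18 -1;0 0 0 0 0 0.23 -1;0 0 0 0 0 0.255 -1;0 0 0 0 0 0.265 -1;0 0 0 0 0 0.265 -1;0 0 0 0 0 0.265 -1;0 0 0 0 0 0.265 -1",
)

```text
time: 19.75
tool_pos: [0.6892, -0.0894, 0.0546]
tcp_rot: [-1.995, 2.426, -0.001]
wrist_force: [-0.1, 0.6, -0.0]
width: 0.002
```

Run:
```python
from h import *
s=bot.read_state();print(s["time"],s["tool_pos"],s["wrist_force"])
xy,y=fpose(-11.05,-.0124,.0998);print(xy,delta([*xy,.0555],y))
```

```text
19.75 [ 0.6891928  -0.08944109  0.05456209] [-0.05853429  0.63365395 -0.01301136]
[ 0.68432639 -0.11175811] (array([-0.   ,  0.   , -0.001]), array([ 0.228,  0.005, -0.009]))
```

move_arm(
  series="0 0 0 0.06 0 -0.005 -1;0 0 0 0.1 0.005 -0.01 -1;0 0 0 0.14 0.005 -0.01 -1;0 0 0 0.17 0.005 -0.01 -1;0 0 0 0.2 0.005 -0.01 -1;0 0 0 0.215 0.005 -0.01 -1;0 0 0 0.223 0.005 -0.01 -1;0 0 0 0.228 0.005 -0.01 -1",
)

```text
time: 20.55
tool_pos: [0.6839, -0.1116, 0.0549]
tcp_rot: [-1.995, 2.427, 0.0]
wrist_force: [-0.1, 0.5, -0.1]
width: 0.0
```

move_arm(
  series="0 0 0 0 0 0 -1;0 0 0 0 0 0 -1;0 0 0 -0.06 0 0 -1;0 0 0 -0.15 0 0 -1;0 0 0 -0.25 0 0 -1;0 0 0 -0.28 0 0 -1;0 0 0 -0.28 0 -0.15 -1;0 0 0 -0.28 0 -0.35 -1",
)

```text
time: 21.35
tool_pos: [0.6882, -0.0837, 0.0895]
tcp_rot: [1.995, -2.424, -0.003]
wrist_force: [1.1, -0.7, -0.2]
width: 0.0
```

move_arm(
  series="0 0 0 0 0 -0.2 -1;0 0 0 0 0 -0.4 -1;0 0 0 0 0.1 -0.6 -1;0 0 0 0 0.3 -0.8 -1;0 0 0 0 0.5 -0.9 -1;0 0 0 0 0.7 -0.9 -1;0 0 0 0 0.85 -0.9 -1;0 0 0 0 0.85 -0.9 -1",
)

```text
time: 22.15
tool_pos: [0.6046, -0.0676, 0.1814]
tcp_rot: [-1.995, 2.427, -0.001]
wrist_force: [1.2, 0.0, 0.4]
width: 0.002
```

Run:
```python
from h import *
s=bot.read_state();print(s["time"],s["tool_pos"]);d=viewer.read_camera("wrist");wm(d,s)
cv2.imwrite("pics/w11.png",cv2.resize(d["pixels"][30:260,230:430,::-1],None,fx=2.5,fy=2.5,interpolation=cv2.INTER_CUBIC))
d=viewer.read_camera("scene");cv2.imwrite("pics/scene11.png",d["pixels"][:,:,::-1])
```

```text
22.15 [ 0.60459773 -0.06760445  0.18136404]
nut [ 0.58445972 -0.10504034] cen [ 0.58424114 -0.10505258] 0.13907705691369268 red -13.548414208879983 -13.61049683585299 -18.658550137495993 -8.682159492235357 hand mean -13.470891110726328 -13.48141572695959 642 line -13.808472
mark -5.0 102 -1.3
mark -4.0 57 -0.12
mark -3.0 69 -0.21
mark -2.0 83 -0.22
mark -1.0 103 -0.14
mark 1.0 99 0.1
mark 2.0 87 0.16
mark 3.0 70 0.1
mark 4.0 56 0.14
mark 5.0 155 0.0
mark 6.0 141 -0.2
```

View pics/w11.png

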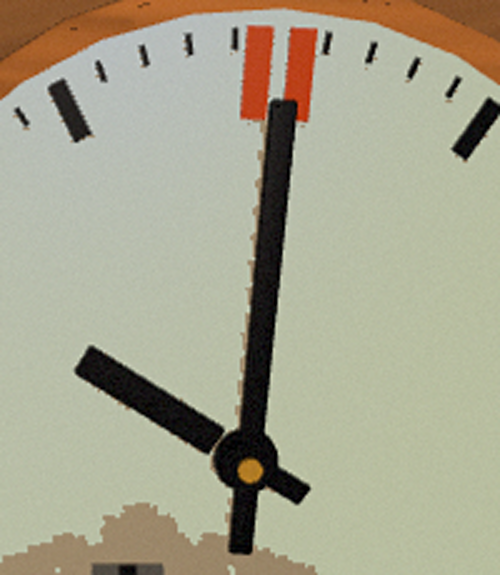

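View pics/scene11.png

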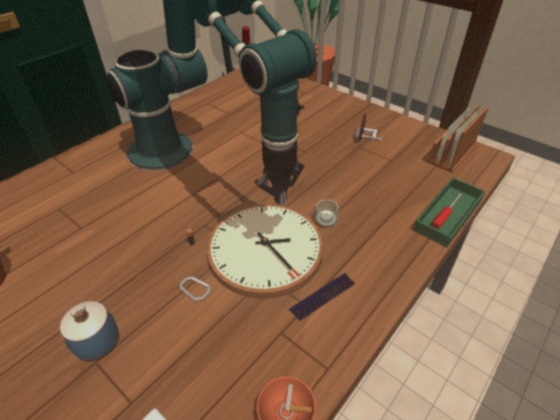

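The wrist close-up shows the minute hand's tip centred between the red bars, near (283,100). In the scene view the battery stands at (190,237), and the tealight, carabiner, comb and clock are in their starting places. I hand in now.

```bash
python3 -c "
from workcell import bot
print(bot.finish_job())"
```

```text
the job is handed in; nothing more can be done
None
```

The clock now reads ten o'clock. With the closed fingertips I pushed the minute hand clockwise from about -122° (roughly 9:40) to the double red mark. I used one long arc and then two small correcting pushes, looking with the wrist camera before each. I then lifted the gripper clear and handed in at about 22 s.

- **Final position:** the last wrist-camera measurement put the hand at -13.5° (pixel mean) or -13.8° (line fit), against twelve at -13.55° to -13.63°. These agree to about 0.3°, which is their scatter.
- **Surroundings:** the measured dial centre stayed within about 0.4 mm throughout. By eye, everything else in the last scene picture stands where it started. Wrist-force readings stayed near 1 N.
- **Checks that disagreed:**
  - The scene and side views were coarser, off by 1 to 2°, and often blocked by the gripper, so I relied on the wrist view.
  - One hour-mark reading (the fifth clockwise from twelve) was off by 1.3°, probably because it was partly hidden by the gripper.

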